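# Roll the sample tube onto the reading line by a push near its top

### The job

Pushing it sideways with the fingertips, roll the sample tube that lies on the flat grey reading board onto the unbroken black line (not the dashed one), and leave it lying still on the board, centred over that line and along it. Roll it, do not pinch or lift it, and leave everything else where it is.

Things in the scene. Friction and masses are not known exactly. Their poses are not given: they have to be found in the camera images.
- tube: the tube to roll: closed, rigid, even cylinder, diameter 24 mm, length 100 mm, 40 g, lying on the board; grey inside, paper label band, ribbed white cap of the same width. Origin on its axis at mid length, 12 mm above the face; own x along the axis to the cap; y, z turn as it rolls. Slippery to a finger, it grips the board: pushed on its upper flank (12 to 20 mm above the face) it rolls and runs on 1 to 4 mm
- board: light grey reading board, immovable, 170 mm (own x) by 320 mm (own y), flat face 8 mm above the worktop; aluminium ledges 8 mm wide at own y = +-156 mm rise 7 mm above the face. Origin: underside centre. Own y is the rolling direction. Two black marks lie along own x at own y = +70 and -70 mm: one unbroken, one dashed; their sides change
- solid_line: the unbroken black line on the board's face, the target: 160 mm long (own x), 4 mm wide (own y), flat and without any height to feel. Origin: at its middle, but at worktop level, 8 mm below the board's face
- dashed_line: the dashed black line (five dashes 16 mm long), not the target, same size and axes as the unbroken one, origin likewise
- capped_tube: a shelf tube with a round blue cap and pointed end, 25 x 116 x 25 mm, lying on the worktop behind the board, not on it; to be left where it is. Origin: underside centre
- timer: small white bench timer with three keys, 58 x 64 x 18 mm, on the worktop behind the board; to be left where it is. Origin: underside centre
- stopper: small brown rubber stopper, 28 mm wide, 24 mm high, standing on the worktop near the board's far left; to be left where it is. Origin: underside centre
- spatula: thin steel spatula, 8 x 171 x 6 mm, lying left of the board; to be left where it is. Origin: underside centre
- stand_rod (a point): point on the worktop at the foot of the tall, immovable burette stand right of the board: a 13 mm upright rod, and 110 mm to its left (world y) a hanging glass burette, 18 mm, its lowest parts 260 mm above the worktop. An obstacle to arm and wrist: pass on the robot's side of it with the arm drawn in

How it is judged:
By the outcome, as a careful person would: the job done as asked, in the order asked, and still so for the second after the job is handed in, with the robot touching nothing.
It also fails if it takes over 38 s, if anything falls off the work surface, if the arm or the gripper's body presses on something with over 40 N, if the wrist force passes 120 N, or if a joint passes its speed limit or range.

### The arm

A 6-joint arm with a two-finger parallel gripper is mounted at the origin on a cart in front of the work surface, level with it; the furniture and walls round the work are solid. World frame = base frame: x ahead of the robot, y to its left, z up, the work surface at z = 0. Lengths are in mm, angles in rad, forces in N, time in s.
With the tool pointing down it reaches from about 225 to 725 mm from the base axis. Payload 3.1 kg.
Tool frame: the origin (TCP) lies at the very end of the fingers, on their centre line; the grasp point (between the pads) lies 19 mm behind it; y points along the fingers, x is the direction in which the jaws open and shut, and the axes are right-handed (so a half turn about y gives the same grasp; the last joint's range is limited). The gripper opens to 85 mm and grips with 20 to 120 N. Pads are 22 mm wide; open, the fingers measure 114 mm over their backs; the gripper's body (76 mm by 85 mm) begins 54 mm behind the grasp point. The pads swing forward as they close: fully open they stand 13 mm farther back than shut.
Start: joints at [0.979, 0.048, 0.099, 1.622, 0, 1.443], TCP at [234.864, 469.528, 231.312] pointing down, gripper open.
Joint ranges: [-2.91, 2.91], [-0.99, 1.94], [-1.21, 1.42], [-2.12, 2.29], [-1.49, 1.47], [-3.14, 3.14]. Speed limits (rad/s): [2.79, 2.79, 3.14, 3.14, 3.14, 3.14].

### API

Orientations are given as a 3x3 rotation matrix whose columns are the frame's x, y, z axes.
In Python, from station import r, snapshot, camera_model gives the robot as it stands.
- The arm moves only by the shell command python3 -m inch 'ROWS' [FORCE]. ROWS is JSON, a list of rows, each an object with "claw": the opening, from 0 (shut) to 1 (fully open); "linear": the shift along the tool's x, y, z in cm, a list of three; "delta_rot": the turn, a rotation vector about the tool's x, y, z in degrees, a list of three. In form: [{"claw": claw, "linear": [dx, dy, dz], "delta_rot": [rx, ry, rz]}, ...]. A call has 1 to 5 rows; each row is the pose to reach, as a shift and turn from the pose commanded when the call began, along the tool's axes at that moment; what a row does not reach only later rows make up. A row lasts 1/10 s, in which the tool goes at most 50 mm and 8.59 degrees, less where a joint would pass 70% of its speed; a pose out of reach is approached as far as the arm can. A call with a gripper value outside its range is refused whole. The fingers move at their own pace and stop on an object; FORCE is the grip in N (left out, the last holds). Time passes only in rows, so rows that repeat a pose let the fingers close. It gives the time, the measured TCP pose, the force and the opening at its end, in the units of the state.
- r.read_state(): the state, without advancing time (a new reading comes with each control period).
- snapshot(name): name is "scene" or "top" or "wrist"; returns the picture (400x640x3 uint8, red, green, blue); there is no depth.
- camera_model(name): a dict with "K" (3x3 intrinsics, pixels), "rvec" (rotation vector, rad) and "tvec" (3), from world to camera coordinates, as OpenCV has them; the wrist camera has in their place "T_tool_cam" (4x4, takes a point from camera to tool coordinates, whose origin is the TCP and whose axes are the tool frame's). Camera axes: x right, y down, z forward; pixel columns grow to the right and rows downward; lengths in mm; the calibration is good to about 2 mm. The wrist camera is an equidistant fisheye: a pixel r from the principal point sees the ray r / f radians off the axis. A picture is of the moment at which its call begins: read the wrist's pose just before it. camera_model takes no time and is no camera call.
- r.job_done(): hands the job in, once; it reports no verdict.
The state is a dict: "t": time; "qpos": joint angles; "qd": joint speeds; "tau": joint torques, N m; "position": TCP position; "tool_rot": TCP orientation; "force": force on the tool from outside, world axes, zero at the start; "wrist_torque": the same for the moment, N m; "opening": opening from 0.0 (shut) to 1.0 (fully open).
Only numpy, scipy, OpenCV 4.12 (cv2) and the standard library are available. Lean on these libraries where they do the work, as an engineer would, in place of code of your own. Each camera call takes 0.05 s, during which the arm holds its last target.

## Working session

There is one attempt and no reset: what is moved stays moved. The work goes in short steps, Python scripts to look and compute and a shell command to move; the robot and the scene stay as the last step left them, time stands still between calls to the robot, and variables do not carry over. Pictures are saved under pics/ and viewed, and the job is handed in when it is done.

```bash
ls; mkdir -p pics; python3 - <<'E'
from station import r,snapshot,camera_model
import cv2
s=r.read_state();print(s)
for n in("scene","top"):
    cv2.imwrite(f"pics/{n}0.png",snapshot(n)[:,:,::-1]); print(camera_model(n))
print(camera_model("wrist"))
E
```

```text
pics
{'t': 0.0, 'qpos': array([ 9.79215938e-01,  4.87806575e-02,  9.75768368e-02,  1.62200439e+00,
       -2.78624954e-06,  1.44301399e+00]), 'qd': array([ 5.90512214e-04,  9.20663984e-05, -9.56744524e-04, -8.26397904e-04,
       -2.27237842e-03,  1.23575685e-03]), 'tau': array([-1.45458751e-03, -3.38786209e+01,  3.20012283e+01,  2.05675699e-02,
       -1.80875018e-04,  1.76937110e-06]), 'position': array([234.51331331, 469.01872365, 230.09108843]), 'tool_rot': array([[ 4.47346544e-01, -1.34273023e-03, -8.94359697e-01],
       [ 8.94357504e-01, -2.00356182e-03,  4.47348455e-01],
       [-2.39257323e-03, -9.99997091e-01,  3.04594399e-04]]), 'force': array([ 0.3903705 , -0.40407441,  0.62054664]), 'wrist_torque': array([-0.00716817,  0.03755529, -0.00872092]), 'opening': 0.9987502689788348}
{'K': array([[496.97721137,   0.        , 323.03230402],
       [  0.        , 496.97721137, 203.01591201],
       [  0.        ,   0.        ,   1.        ]]), 'rvec': array([ 0.73289095, -2.3041357 ,  1.44568118]), 'tvec': array([ 568.59650487,  175.84109003, 1172.99371303])}
{'K': array([[516.180858  ,   0.        , 321.35409166],
       [  0.        , 516.180858  , 197.21870893],
       [  0.        ,   0.        ,   1.        ]]), 'rvec': array([ 2.17557803, -2.14504652,  0.10873887]), 'tvec': array([  99.49048181,  624.46228427, 1304.28137867])}
{'K': array([[309.70691629,   0.        , 319.43384029],
       [  0.        , 309.70691629, 197.0905038 ],
       [  0.        ,   0.        ,   1.        ]]), 'T_tool_cam': array([[ 9.99999962e-01, -1.95112122e-04,  1.95881840e-04,
         1.14235603e+00],
       [-2.41860949e-04, -2.74106560e-01,  9.61699296e-01,
        -1.43205828e+02],
       [-1.33946693e-04, -9.61699306e-01, -2.74106596e-01,
         6.87350348e+01],
       [ 0.00000000e+00,  0.00000000e+00,  0.00000000e+00,
         1.00000000e+00]])}
```

View pics/scene0.png

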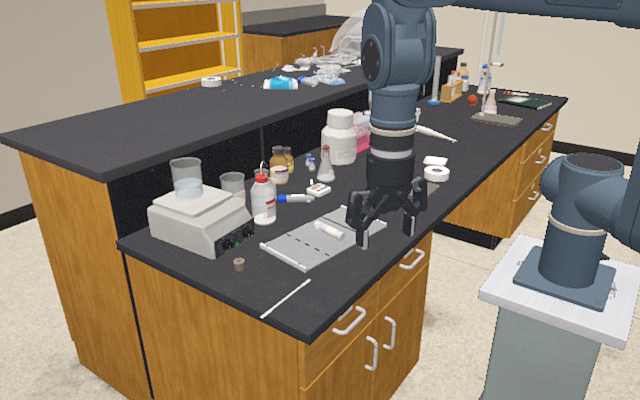

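View pics/top0.png

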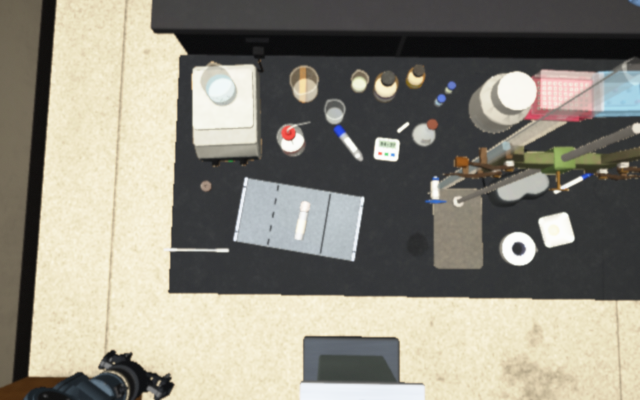

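```bash
cat > h.py <<'E'
import numpy as np,cv2
from station import r,snapshot,camera_model
def proj(n,P):
    c=camera_model(n);return cv2.projectPoints(np.array(P,float).reshape(-1,3),c['rvec'],c['tvec'],c['K'],None)[0][:,0]
def back(n,px,z):
    c=camera_model(n);R=cv2.Rodrigues(c['rvec'])[0];C=-R.T@c['tvec'];out=[]
    for u,v in np.array(px,float).reshape(-1,2):
        d=R.T@np.linalg.inv(c['K'])@[u,v,1];out.append(C+d*(z-C[2])/d[2])
    return np.array(out)
def wback(px,z,s,img=None):
    c=camera_model('wrist');K=c['K'];T=c['T_tool_cam'];R=np.array(s['tool_rot']);p=np.array(s['position']);out=[]
    for u,v in np.array(px,float).reshape(-1,2):
        x=(u-K[0,2])/K[0,0];y=(v-K[1,2])/K[1,1];t=np.hypot(x,y)+1e-12
        d=np.array([np.sin(t)*x/t,np.sin(t)*y/t,np.cos(t)])
        C=R@T[:3,3]+p;d=R@T[:3,:3]@d;out.append(C+d*(z-C[2])/d[2])
    return np.array(out)
E
python3 - <<'E'
from h import *
print(proj("top",[[0,0,0],[234,469,231],[300,0,0]]))
print(proj("scene",[[0,0,0],[234,469,231],[300,0,0]]))
print(back("top",[[246,179],[364,198],[353,260],[235,240],[303,220],[438,200]],8))
im=cv2.imread("pics/top0.png")
cv2.imwrite("pics/top0c.png",cv2.resize(im[165:270,225:375],None,fx=5,fy=5,interpolation=2))
s=r.read_state();cv2.imwrite("pics/w0.png",snapshot("wrist")[:,:,::-1])
E
```

```text
[[360.72832724 444.35516503]
 [149.46201472 365.44026242]
 [361.45084708 323.17841066]]
[[563.93683935 277.51674999]
 [385.23823652 247.29380742]
 [444.0954345  240.62248421]]
[[ 671.97618845  309.74855152    8.        ]
 [ 625.41710721   -4.20897569    8.        ]
 [ 462.23811198   23.57808004    8.        ]
 [ 509.82897773  333.71184617    8.        ]
 [ 564.91834425  156.05054564    8.        ]
 [ 622.77401401 -199.43356694    8.        ]]
```

View pics/top0c.png

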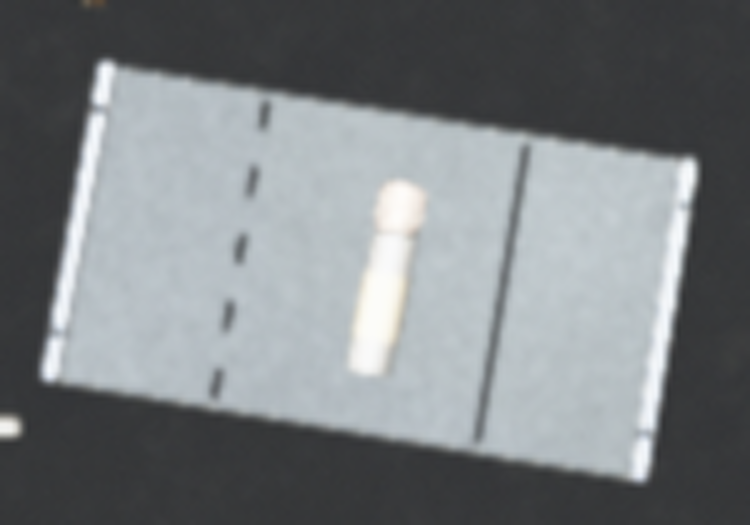

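View pics/w0.png

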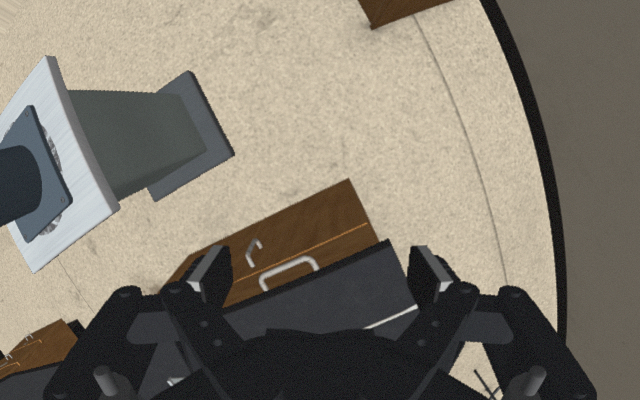

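```bash
python3 - <<'E'
from h import *
f=lambda a:(np.array(a,float)+.5)/5-.5+[225,165]
L=back("top",f([[526,147],[479,440]]),8);print(L)
D=back("top",f([[266,101],[214,398]]),8);print(D)
T=back("top",f([[402,181],[365,375]]),20);print(T,np.linalg.norm(T[0]-T[1]))
ang=lambda a:np.degrees(np.arctan2(*(a[0]-a[1])[[1,0]]))
print(ang(L),ang(D),ang(T))
C=back("top",f([[105,60],[697,157],[645,482],[42,380]]),8);print(C,C.mean(0))
E
```

```text
[[634.83525398  86.34234261   8.        ]
 [480.19987937 108.94719347   8.        ]]
[[657.55263708 224.72054842   8.        ]
 [500.07474228 248.26080982   8.        ]]
[[614.5997349  151.19603546  20.        ]
 [512.91056496 168.60988645  20.        ]] 103.1694212900978
-8.316684260234547 -8.501790922246077 -9.717409404613417
[[678.41208142 311.01239253   8.        ]
 [630.73924627  -4.17949181   8.        ]
 [459.67055495  21.99289333   8.        ]
 [508.18310763 338.91940773   8.        ]] [569.25124757 166.93630044   8.        ]
```

```bash
python3 -m inch '[{"claw":0.5,"linear":[-1,0,-4.5],"delta_rot":[0,-8,0]},{"claw":0.5,"linear":[-2,0,-9],"delta_rot":[0,-16,0]},{"claw":0.5,"linear":[-3,0,-13.5],"delta_rot":[0,-24,0]},{"claw":0.5,"linear":[-4,0,-18],"delta_rot":[0,-32,0]},{"claw":0.5,"linear":[-5,0,-22.5],"delta_rot":[0,-40,0]}]'
cat > go.py <<'E'
import sys
from h import *
# target x y z, heading deg of tool x
tx,ty,tz,a=map(float,sys.argv[1:5])
s=r.read_state();R=np.array(s['tool_rot']);p=np.array(s['position'])
c,sn=np.cos(np.radians(a)),np.sin(np.radians(a))
G=np.array([[c,0,-sn],[sn,0,c],[0,-1,0]])
print(round(s['t'],2),'p',p.round(1),'head',np.degrees(np.arctan2(R[1,0],R[0,0])).round(2),'op',round(s['opening'],3),'F',s['force'].round(1))
print('lin cm',(R.T@(np.array([tx,ty,tz])-p)/10).round(2),'rot',np.degrees(cv2.Rodrigues(R.T@G)[0].ravel()).round(2),'q',s['qpos'].round(2))
E
python3 go.py 569 197 230 171.6
```

```text
t: 0.65
position: [408.8, 327.9, 231.0]
tool_rot: [[-0.212, -0.0, -0.977], [0.977, -0.0, -0.212], [0.0, -1.0, 0.0]]
force: [1.0, 0.8, -0.1]
opening: 0.5
0.65 p [408.8 327.9 231. ] head 102.24 op 0.5 F [ 1.   0.8 -0.1]
lin cm [-16.19   0.09 -12.88] rot [-2.000e-02 -6.936e+01  2.000e-02] q [0.55 0.05 0.1  1.62 0.   0.33]
```

```bash
python3 -m inch '[{"claw":0.5,"linear":[-3.2,0,-2.6],"delta_rot":[0,-8.5,0]},{"claw":0.5,"linear":[-6.4,0,-5.2],"delta_rot":[0,-17,0]},{"claw":0.5,"linear":[-9.6,0,-7.8],"delta_rot":[0,-25.5,0]},{"claw":0.5,"linear":[-12.8,0,-10.4],"delta_rot":[0,-34,0]},{"claw":0.5,"linear":[-16.2,0,-12.9],"delta_rot":[0,-42.5,0]}]'
python3 go.py 569 197 230 171.6
```

```text
t: 1.15
position: [568.5, 196.1, 230.8]
tool_rot: [[-0.817, -0.001, -0.577], [0.577, 0.0, -0.817], [0.001, -1.0, 0.0]]
force: [-0.0, 0.6, 0.3]
opening: 0.5
1.15 p [568.5 196.1 230.8] head 144.75 op 0.5 F [-0.   0.6  0.3]
lin cm [ 0.01  0.08 -0.1 ] rot [-1.000e-02 -2.685e+01  4.000e-02] q [ 0.22  0.25  0.33  1.65  0.   -0.74]
```

```bash
python3 -m inch '[{"claw":0.5,"linear":[0,3,0],"delta_rot":[0,-8.5,0]},{"claw":0.5,"linear":[0,6,0],"delta_rot":[0,-17,0]},{"claw":0.5,"linear":[0,9,0],"delta_rot":[0,-25.5,0]},{"claw":0.5,"linear":[0,11,0],"delta_rot":[0,-26.9,0]},{"claw":0.5,"linear":[0,11,0],"delta_rot":[0,-26.9,0]}]'
python3 go.py 569 197 120 171.6
python3 - <<'E'
from h import *
import pickle
s=r.read_state();im=snapshot("wrist")[:,:,::-1];cv2.imwrite("pics/w1.png",im);pickle.dump(s,open("s1.pkl","wb"))
E
```

```text
t: 1.65
position: [564.3, 196.4, 116.3]
tool_rot: [[-0.988, -0.009, -0.152], [0.152, -0.002, -0.988], [0.009, -1.0, 0.003]]
force: [-0.7, -1.3, -0.2]
opening: 0.497
1.65 p [564.3 196.4 116.3] head 171.28 op 0.497 F [-0.7 -1.3 -0.2]
lin cm [-0.45 -0.37 -0.13] rot [-0.2  -0.32  0.5 ] q [ 0.22  0.25  0.1   1.43 -0.   -1.2 ]
```

View pics/w1.png

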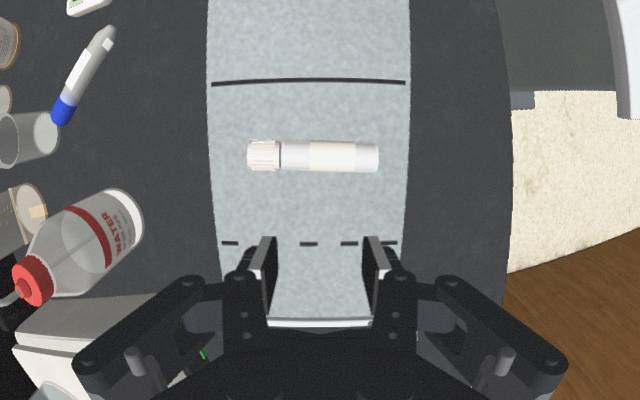

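```bash
cat > ln.py <<'E'
from h import *
import pickle,sys
def run(im,s,c0,c1,rows,tube):
    # line: darkest-centroid rows per column;  tube=(u cap,v),(u end,v) axis pixels
    g=cv2.cvtColor(im,cv2.COLOR_BGR2GRAY).astype(float);P=[]
    for u in range(c0,c1,4):
        col=g[rows[0]:rows[1],u];w=np.clip(np.median(col)-30-col,0,None)
        if w.sum()>20: P.append([u,(w*np.arange(*rows)).sum()/w.sum()])
    L=wback(P,8,s);m=L[:,:2].mean(0);d=np.linalg.svd(L[:,:2]-m)[2][0];d*=np.sign(d[0])
    n=np.array([-d[1],d[0]])
    print('line n',len(P),'mean',m.round(1),'angle',np.degrees(np.arctan2(d[1],d[0])).round(2),'resid',np.abs((L[:,:2]-m)@n).max().round(2))
    T=wback(tube,20,s)[:,:2];print('tube',T.round(1),'off n',((T-m)@n).round(2),'len',np.linalg.norm(T[0]-T[1]).round(1),'ang',np.degrees(np.arctan2(*(T[0]-T[1])[::-1])).round(2))
    E=wback([P[0],P[-1]],8,s);print('ends',E.round(1))
    c=T.mean(0);print('tube along line offset',((c-E[:,:2].mean(0))@d).round(1))
E
python3 - <<'E'
from ln import *
im=cv2.imread("pics/w1.png");s=pickle.load(open("s1.pkl","rb"))
run(im,s,214,404,(70,95),[[247,154.5],[379,157.5]])
cv2.imwrite("pics/w1c.png",cv2.resize(im[70:185,205:415],None,fx=3.8,fy=3.8,interpolation=2))
E
```

```text
line n 48 mean [559.3 101.2] angle -8.71 resid 0.09
tube [[615.8 152.3]
 [513.  170.8]] off n [59.04 61.79] len 104.5 ang -10.22
ends [[636.3  89.4   8. ]
 [483.3 112.9   8. ]]
tube along line offset -4.6
```

View pics/w1c.png

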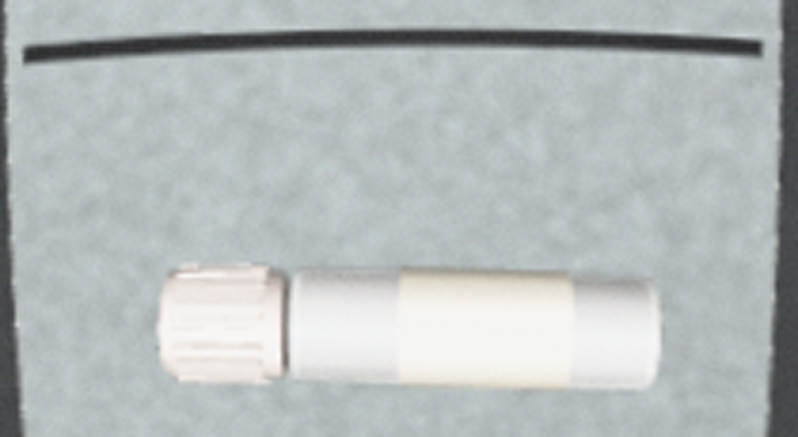

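```bash
python3 go.py 570.2 199.1 22 171.3
```

```text
1.7 p [565.7 196.8 118.9] head 171.25 op 0.497 F [-0.9  0.3  0.9]
lin cm [-0.46  9.69 -0.31] rot [-0.11 -0.05  0.28] q [ 0.22  0.25  0.1   1.43  0.   -1.2 ]
```

```bash
python3 -m inch '[{"claw":0.5,"linear":[-0.1,2.5,-0.3],"delta_rot":[0,0,0]},{"claw":0.5,"linear":[-0.2,5,-0.3],"delta_rot":[0,0,0]},{"claw":0.5,"linear":[-0.3,7.5,-0.3],"delta_rot":[0,0,0]},{"claw":0.5,"linear":[-0.3,9.0,-0.3],"delta_rot":[0,0,0]},{"claw":0.5,"linear":[-0.3,9.0,-0.3],"delta_rot":[0,0,0]}]'
python3 go.py 570.2 199.1 22 171.3
```

```text
t: 2.2
position: [569.6, 199.5, 29.8]
tool_rot: [[-0.988, -0.003, -0.152], [0.152, -0.001, -0.988], [0.003, -1.0, 0.001]]
force: [0.5, -0.3, -0.7]
opening: 0.501
2.2 p [569.6 199.5  29.8] head 171.28 op 0.501 F [ 0.5 -0.3 -0.7]
lin cm [-0.07  0.78  0.03] rot [-0.07 -0.02  0.19] q [ 0.23  0.3  -0.02  1.26  0.   -1.19]
```

```bash
python3 -m inch '[{"claw":0.5,"linear":[0,0.4,0],"delta_rot":[0,0,0.1]},{"claw":0.5,"linear":[-0.05,0.75,0],"delta_rot":[0,0,0.1]},{"claw":0.5,"linear":[-0.05,0.75,0.4],"delta_rot":[0,0,0.1]},{"claw":0.5,"linear":[-0.05,0.75,0.8],"delta_rot":[0,0,0.1]},{"claw":0.5,"linear":[-0.05,0.75,1.0],"delta_rot":[0,0,0.1]}]'
python3 go.py 570.2 199.1 22 171.3
python3 - <<'E'
from h import *
im=snapshot("wrist")[:,:,::-1];cv2.imwrite("pics/w2.png",im)
E
```

```text
t: 2.7
position: [570.3, 189.3, 24.5]
tool_rot: [[-0.988, 0.003, -0.152], [0.152, -0.0, -0.988], [-0.003, -1.0, -0.0]]
force: [-0.2, -0.1, -0.3]
opening: 0.499
2.7 p [570.3 189.3  24.5] head 171.27 op 0.499 F [-0.2 -0.1 -0.3]
lin cm [ 0.16  0.25 -0.96] rot [ 0.01 -0.03 -0.15] q [ 0.21  0.29 -0.04  1.24 -0.   -1.21]
```

View pics/w2.png

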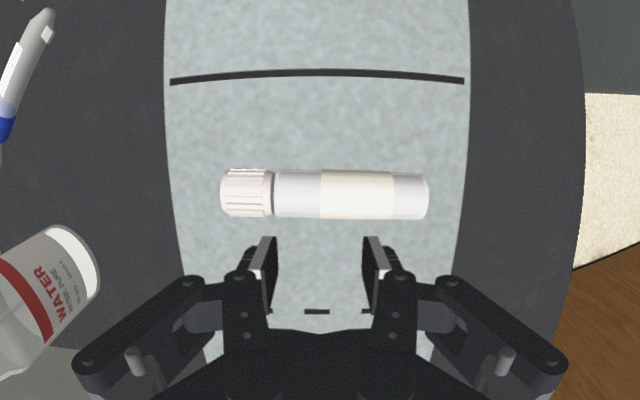

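```bash
python3 -m inch '[{"claw":0.5,"linear":[0,0.3,0.2],"delta_rot":[0,0,0]},{"claw":0.5,"linear":[0,0.3,0.4],"delta_rot":[0,0,0]},{"claw":0.5,"linear":[0,0.3,0.7],"delta_rot":[0,0,0]},{"claw":0.5,"linear":[0,0.3,1.0],"delta_rot":[0,0,0]},{"claw":0.5,"linear":[0,0.3,1.3],"delta_rot":[0,0,0]}]'
python3 - <<'E'
from h import *
im=snapshot("wrist")[:,:,::-1];cv2.imwrite("pics/w3.png",im)
E
python3 go.py 570.2 199.1 22 171.3
```

```text
t: 3.25
position: [567.9, 176.7, 20.8]
tool_rot: [[-0.988, 0.002, -0.151], [0.151, -0.0, -0.988], [-0.002, -1.0, 0.0]]
force: [0.1, 0.4, 0.6]
opening: 0.501
3.3 p [567.9 176.3  20.8] head 171.27 op 0.502 F [-0.3 -0.4  0. ]
lin cm [ 0.12 -0.12 -2.29] rot [-0.03 -0.03 -0.1 ] q [ 0.19  0.28 -0.06  1.23 -0.   -1.23]
```

View pics/w3.png

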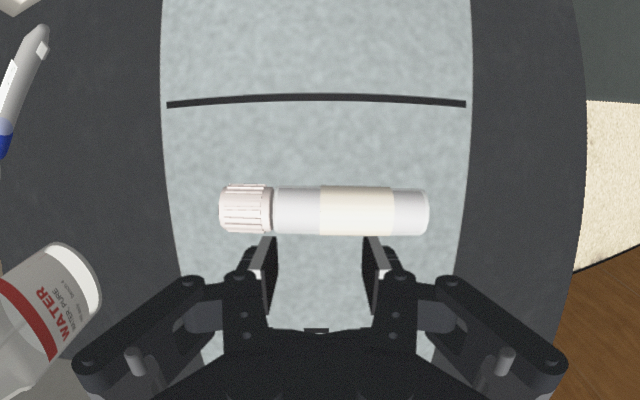

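```bash
python3 -m inch '[{"claw":0.5,"linear":[0,0,0.35],"delta_rot":[0,0,0]},{"claw":0.5,"linear":[0,0,0.7],"delta_rot":[0,0,0]},{"claw":0.5,"linear":[0,0,1.1],"delta_rot":[0,0,0]},{"claw":0.5,"linear":[0,0,1.5],"delta_rot":[0,0,0]},{"claw":0.5,"linear":[0,0,1.9],"delta_rot":[0,0,0]}]'
python3 -m inch '[{"claw":0.5,"linear":[0,0,0.4],"delta_rot":[0,0,0]},{"claw":0.5,"linear":[0,0,0.8],"delta_rot":[0,0,0]},{"claw":0.5,"linear":[0,0,1.1],"delta_rot":[0,0,0]},{"claw":0.5,"linear":[0,0,1.3],"delta_rot":[0,0,0]},{"claw":0.5,"linear":[0,0,1.4],"delta_rot":[0,0,0]}]'
python3 -m inch '[{"claw":0.5,"linear":[0,0,0],"delta_rot":[0,0,0]},{"claw":0.5,"linear":[0,0,0],"delta_rot":[0,0,0]},{"claw":0.5,"linear":[0,0,0],"delta_rot":[0,0,0]}]'
python3 - <<'E'
from h import *
import pickle
s=r.read_state();im=snapshot("wrist")[:,:,::-1];cv2.imwrite("pics/w4.png",im);pickle.dump(s,open("s4.pkl","wb"))
E
python3 go.py 570.2 199.1 22 171.3
```

```text
t: 3.8
position: [565.0, 157.8, 20.8]
tool_rot: [[-0.988, 0.002, -0.151], [0.151, -0.0, -0.988], [-0.002, -1.0, 0.0]]
force: [0.3, 0.5, -0.4]
opening: 0.499
t: 4.3
position: [563.0, 144.1, 20.8]
tool_rot: [[-0.988, 0.002, -0.152], [0.152, -0.0, -0.988], [-0.002, -1.0, -0.0]]
force: [0.0, 0.3, 0.3]
opening: 0.498
t: 4.6
position: [563.0, 144.5, 20.8]
tool_rot: [[-0.989, 0.002, -0.151], [0.151, -0.0, -0.989], [-0.002, -1.0, -0.0]]
force: [-0.1, -0.1, -0.3]
opening: 0.501
4.65 p [563.  144.5  20.8] head 171.31 op 0.498 F [-1.9  0.1 -0.3]
lin cm [ 0.11 -0.12 -5.51] rot [ 0.    0.01 -0.1 ] q [ 0.14  0.25 -0.1   1.22 -0.   -1.28]
```

View pics/w4.png

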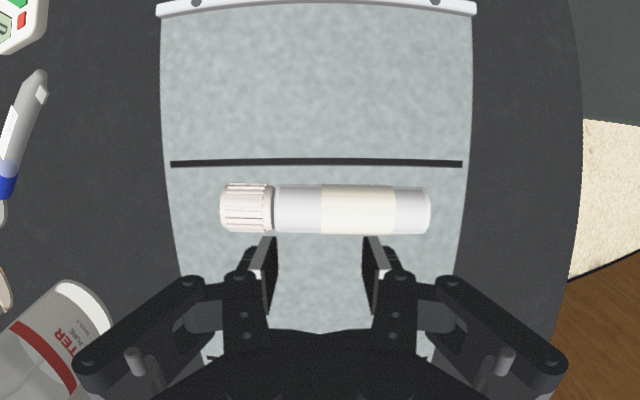

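```bash
python3 - <<'E'
from ln import *
im=cv2.imread("pics/w4.png");s=pickle.load(open("s4.pkl","rb"))
run(im,s,174,460,(150,178),[[220,208],[431,210]])
cv2.imwrite("pics/w4c.png",cv2.resize(im[150:250,200:450],None,fx=3.2,fy=3.2,interpolation=2))
E
```

```text
line n 72 mean [559.4 101.4] angle -8.69 resid 0.13
tube [[610.5 115.2]
 [504.5 132.5]] off n [21.42 22.48] len 107.5 ang -9.26
ends [[636.7  89.6   8. ]
 [482.8 113.2   8. ]]
tube along line offset -5.6
```

View pics/w4c.png

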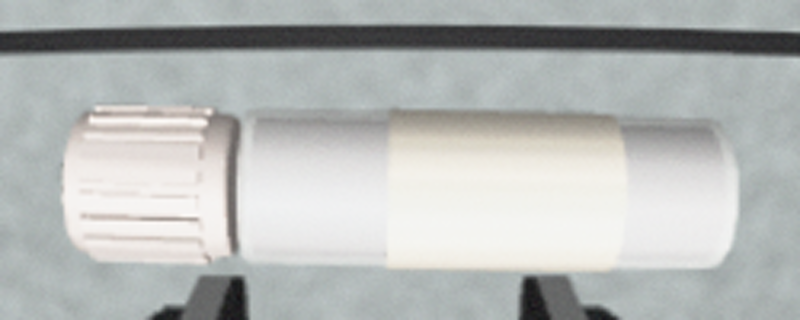

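```bash
python3 -m inch '[{"claw":0.5,"linear":[0,0,0.3],"delta_rot":[0,0,0]},{"claw":0.5,"linear":[0,0,0.6],"delta_rot":[0,0,0]},{"claw":0.5,"linear":[0,0,0.9],"delta_rot":[0,0,0]},{"claw":0.5,"linear":[0,0,1.2],"delta_rot":[0,0,0]},{"claw":0.5,"linear":[0,0,1.4],"delta_rot":[0,0,0]}]'
python3 -m inch '[{"claw":0.5,"linear":[0,0,0.1],"delta_rot":[0,0,0]},{"claw":0.5,"linear":[0,0,0.1],"delta_rot":[0,0,0]},{"claw":0.5,"linear":[0,0,0.1],"delta_rot":[0,0,0]},{"claw":0.5,"linear":[0,0,0.1],"delta_rot":[0,0,0]}]'
python3 - <<'E'
from ln import *
s=r.read_state();im=snapshot("wrist")[:,:,::-1];cv2.imwrite("pics/w5.png",im);pickle.dump(s,open("s5.pkl","wb"))
cv2.imwrite("pics/w5c.png",cv2.resize(im[150:270,160:470],None,fx=2.5,fy=4.5,interpolation=2))
E
python3 go.py 570.2 199.1 22 171.3
```

```text
t: 5.15
position: [560.8, 130.1, 20.8]
tool_rot: [[-0.988, 0.002, -0.152], [0.152, -0.0, -0.988], [-0.002, -1.0, 0.0]]
force: [0.8, 0.2, -0.2]
opening: 0.5
t: 5.55
position: [560.7, 129.6, 20.8]
tool_rot: [[-0.988, 0.002, -0.151], [0.151, -0.0, -0.988], [-0.002, -1.0, -0.0]]
force: [1.0, 0.6, 0.4]
opening: 0.499
5.6 p [560.7 129.6  20.8] head 171.3 op 0.501 F [-0.  -0.3 -0.4]
lin cm [ 0.11 -0.12 -7.01] rot [-0.   0.  -0.1] q [ 0.11  0.23 -0.12  1.22 -0.   -1.31]
```

View pics/w5c.png

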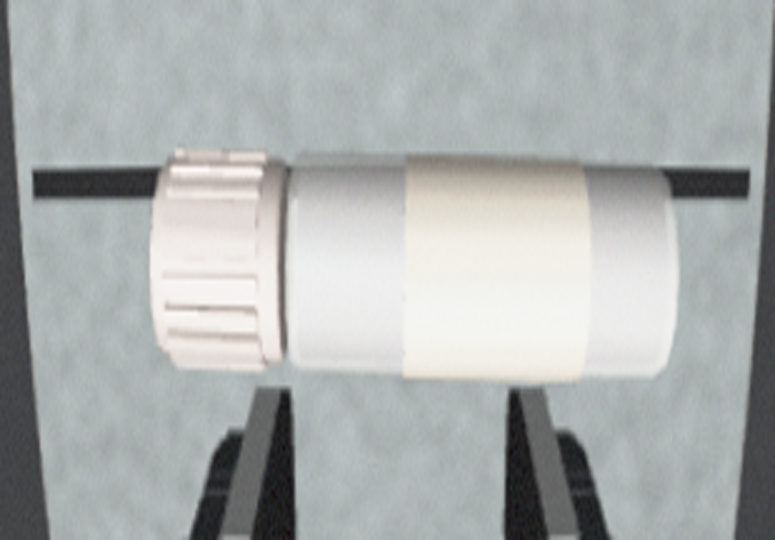

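```bash
python3 - <<'E'
from ln import *
s=pickle.load(open("s5.pkl","rb"))
L=wback([[176,190.7],[455,190.9]],8,s)[:,:2];m=L.mean(0);d=(L[0]-L[1]);d/=np.linalg.norm(d);n=np.array([-d[1],d[0]])
T=wback([[220,207.5],[240,207.8],[410,210.2],[431,210.5]],20,s)[:,:2]
print(m,np.degrees(np.arctan2(d[1],d[0])),(T-m)@n,(s['position'][:2]-m)@n)
# synthetic check: silhouette tangents of cylinder at offset o
c=camera_model('wrist');K=c['K'];Tc=c['T_tool_cam'];R=s['tool_rot'];p=s['position']
def pj(P):
    q=Tc[:3,:3].T@(R.T@(P-p)-Tc[:3,3]);t=np.arctan2(np.hypot(q[0],q[1]),q[2]);h=np.hypot(q[0],q[1]);return K[:2,2]+309.7*t*q[:2]/h
for o in(5,6,7,8,9,10):
    for along in(40,-44):
        v=[pj(np.r_[m+d*along+n*(o+12*np.cos(a)),20+12*np.sin(a)])[1] for a in np.linspace(0,6.28,200)]
        print(o,along,round(min(v),1),round(max(v),1),end=' | ')
    print()
E
```

```text
[560.14514693 101.65979243] -8.722104182706197 [5.77193782 5.84674551 7.06345169 7.32151415] 27.72584676596726
5 40 182.2 230.1 | 5 -44 182.3 230.4 | 
6 40 184.1 232.0 | 6 -44 184.2 232.2 | 
7 40 186.1 233.8 | 7 -44 186.2 234.1 | 
8 40 188.0 235.7 | 8 -44 188.1 235.9 | 
9 40 189.9 237.5 | 9 -44 190.1 237.8 | 
10 40 191.8 239.3 | 10 -44 192.0 239.6 |
```

```bash
python3 -m inch '[{"claw":0.5,"linear":[0,0,0.05],"delta_rot":[0,-1,0]},{"claw":0.5,"linear":[0,0,0.1],"delta_rot":[0,-2.5,0]},{"claw":0.5,"linear":[0,0,0.2],"delta_rot":[0,-2.5,0]},{"claw":0.5,"linear":[0,0,0.3],"delta_rot":[0,-2.5,0]},{"claw":0.5,"linear":[0,0,0.35],"delta_rot":[0,-2.5,0]}]'
python3 -m inch '[{"claw":0.5,"linear":[0,0,0],"delta_rot":[0,0,0]},{"claw":0.5,"linear":[0,0,0],"delta_rot":[0,0,0]},{"claw":0.5,"linear":[0,0,0],"delta_rot":[0,0,0]}]'
python3 - <<'E'
from ln import *
s=r.read_state();im=snapshot("wrist")[:,:,::-1];cv2.imwrite("pics/w6.png",im);pickle.dump(s,open("s6.pkl","wb"))
cv2.imwrite("pics/w6c.png",cv2.resize(im[150:270,160:470],None,fx=2.5,fy=4.5,interpolation=2))
E
python3 go.py 570.2 199.1 22 171.3
```

```text
t: 6.1
position: [560.2, 125.9, 20.8]
tool_rot: [[-0.994, 0.002, -0.108], [0.108, -0.0, -0.994], [-0.002, -1.0, 0.0]]
force: [-0.1, 0.5, -0.9]
opening: 0.5
t: 6.4
position: [560.2, 126.1, 20.8]
tool_rot: [[-0.994, 0.002, -0.108], [0.108, -0.0, -0.994], [-0.002, -1.0, 0.0]]
force: [0.2, 0.2, 0.7]
opening: 0.5
6.45 p [560.2 126.1  20.8] head 173.8 op 0.502 F [ 0.9 -0.2  1.2]
lin cm [-0.21 -0.12 -7.37] rot [-0.   2.5 -0.1] q [ 0.1   0.23 -0.12  1.22 -0.   -1.36]
```

View pics/w6c.png

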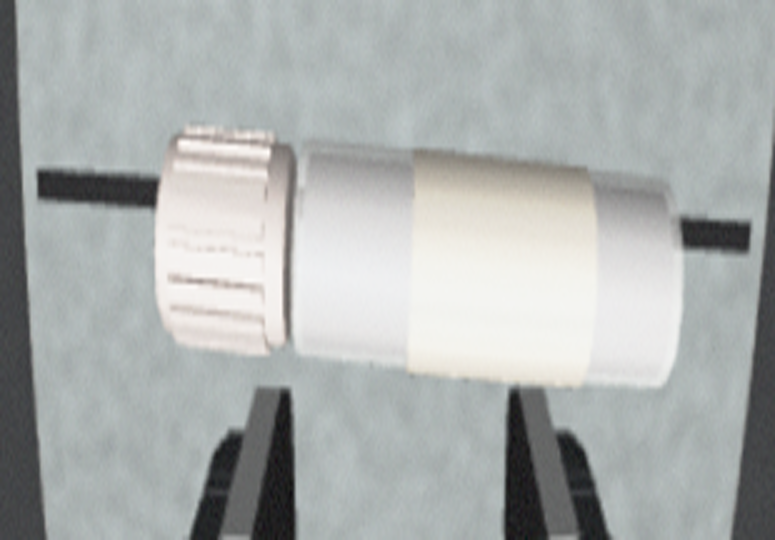

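```bash
cat > fit.py <<'E'
from ln import *
from scipy.optimize import brentq,least_squares
def fit(s,line,edges,z0=20):
    # line: 2 px pts; edges: list of (u,vtop,vbot) full-image px
    c=camera_model('wrist');K=c['K'];Tc=c['T_tool_cam'];R=s['tool_rot'];p=s['position']
    def pj(P):
        q=(R.T@(P-p).T).T-Tc[:3,3];q=q@Tc[:3,:3];h=np.hypot(q[:,0],q[:,1]);t=np.arctan2(h,q[:,2]);return K[:2,2]+309.7*(t/h)[:,None]*q[:,:2]
    L=wback(line,8,s)[:,:2];m=L.mean(0);d=L[0]-L[1];d/=np.linalg.norm(d);d*=np.sign(d[0]);n=np.array([-d[1],d[0]])
    A=np.radians(np.arange(0,360,2.))
    def res(x):
        o,th=x;out=[]
        aa=np.linspace(-60,60,25)
        dd=d*np.cos(th)+n*np.sin(th);nn=-d*np.sin(th)+n*np.cos(th)
        tops=[];bots=[];us=[]
        for a in aa:
            P=np.c_[np.tile(m+a*dd+o*n,(len(A),1))+12*np.cos(A)[:,None]*nn,20+12*np.sin(A)]
            q=pj(P);tops.append(q[q[:,1].argmin()]);bots.append(q[q[:,1].argmax()])
        tops=np.array(tops);bots=np.array(bots)
        it=np.argsort(tops[:,0]);ib=np.argsort(bots[:,0])
        for u,vt,vb in edges:
            out+=[np.interp(u,tops[it,0],tops[it,1])-vt,np.interp(u,bots[ib,0],bots[ib,1])-vb]
        return out
    f=least_squares(res,[3,0],diff_step=1e-3,x_scale=[1,.01])
    print('line ang',np.degrees(np.arctan2(d[1],d[0])).round(2),'tube off',f.x[0].round(2),'skew deg',np.degrees(f.x[1]).round(2),'resid',np.round(f.fun,1),'tcp off',((p[:2]-m)@n).round(2))
def crop(pts,x0=160,y0=150,fx=2.5,fy=4.5):
    return [[(a[0]+.5)/fx-.5+x0]+[(b+.5)/fy-.5+y0 for b in a[1:]] for a in pts]
E
python3 - <<'E'
from fit import *
s=pickle.load(open("s5.pkl","rb"));fit(s,crop([[90,183],[710,184]]),crop([[225,150,370],[345,153,371],[490,158,378],[630,166,377]]))
s=pickle.load(open("s6.pkl","rb"));fit(s,crop([[95,187],[715,236]]),crop([[225,127,353],[350,145,362],[490,157,379],[635,174,386]]))
E
```

```text
line ang -8.72 tube off 6.26 skew deg -1.0 resid [ 0.  -0.5  0.   0.7 -0.  -0.  -0.5  0.3] tcp off 27.95
line ang -8.78 tube off 1.99 skew deg -0.73 resid [ 0.9 -0.7 -0.5  0.5  0.  -0.3 -0.1  0.3] tcp off 24.38
```

```bash
python3 -m inch '[{"claw":0.5,"linear":[0,0,-0.5],"delta_rot":[0,0,0]},{"claw":0.5,"linear":[0.8,0,-0.5],"delta_rot":[0,0,0]},{"claw":0.5,"linear":[1.6,0,-0.5],"delta_rot":[0,0,0]},{"claw":0.5,"linear":[1.6,0,-0.3],"delta_rot":[0,0,0]},{"claw":0.5,"linear":[1.6,0,-0.1],"delta_rot":[0,0,0]}]'
python3 -m inch '[{"claw":0.5,"linear":[0,0,0.06],"delta_rot":[0,0,0]},{"claw":0.5,"linear":[0,0,0.12],"delta_rot":[0,0,0]},{"claw":0.5,"linear":[0,0,0.18],"delta_rot":[0,0,0]},{"claw":0.5,"linear":[0,0,0.2],"delta_rot":[0,0,0]},{"claw":0.5,"linear":[0,0,0.2],"delta_rot":[0,0,0]}]'
python3 -m inch '[{"claw":0.5,"linear":[0,0,0],"delta_rot":[0,0,0]},{"claw":0.5,"linear":[0,0,0],"delta_rot":[0,0,0]},{"claw":0.5,"linear":[0,0,0],"delta_rot":[0,0,0]}]'
python3 - <<'E'
from ln import *
s=r.read_state();im=snapshot("wrist")[:,:,::-1];cv2.imwrite("pics/w7.png",im);pickle.dump(s,open("s7.pkl","wb"))
cv2.imwrite("pics/w7c.png",cv2.resize(im[150:270,140:450],None,fx=2.5,fy=4.5,interpolation=2))
E
python3 go.py 570.2 199.1 22 171.3
```

```text
t: 6.95
position: [543.9, 128.7, 20.8]
tool_rot: [[-0.994, 0.002, -0.108], [0.108, -0.0, -0.994], [-0.002, -1.0, 0.0]]
force: [-0.9, -0.2, -0.0]
opening: 0.502
t: 7.45
position: [544.2, 126.7, 20.8]
tool_rot: [[-0.994, 0.002, -0.108], [0.108, -0.0, -0.994], [-0.002, -1.0, 0.0]]
force: [-0.1, -0.8, 0.7]
opening: 0.5
t: 7.75
position: [544.2, 126.8, 20.8]
tool_rot: [[-0.994, 0.002, -0.108], [0.108, -0.0, -0.994], [-0.002, -1.0, 0.0]]
force: [-1.0, 0.2, 0.3]
opening: 0.501
7.8 p [544.1 126.8  20.7] head 173.8 op 0.501 F [-0.6 -0.2  0.4]
lin cm [-1.81 -0.12 -7.47] rot [-0.   2.5 -0.1] q [ 0.11  0.19 -0.17  1.21 -0.   -1.35]
```

View pics/w7c.png

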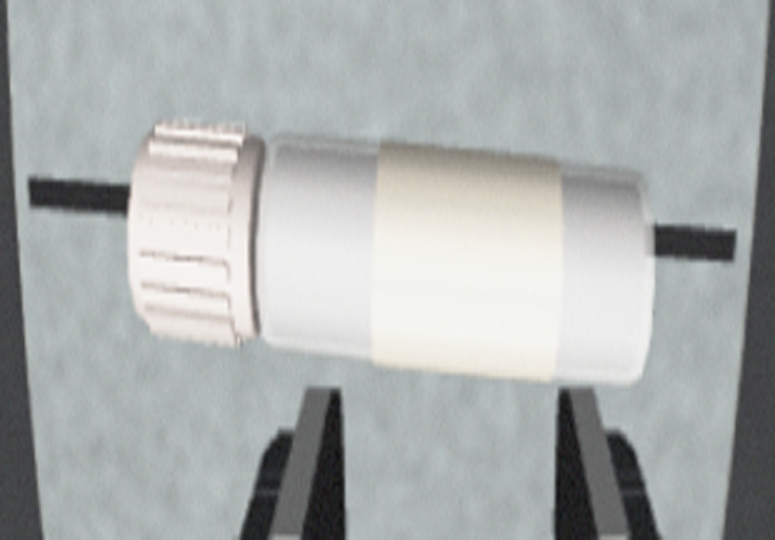

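```bash
python3 - <<'E'
from fit import *
s=pickle.load(open("s7.pkl","rb"));fit(s,crop([[80,194],[695,243]],140),crop([[200,122,345],[320,137,352],[460,147,372],[605,168,383]],140))
E
```

```text
line ang -8.79 tube off 0.28 skew deg -0.8 resid [ 0.6 -1.2 -0.3  0.9  0.6 -0.2 -0.5  0.1] tcp off 22.81
```

```bash
python3 -m inch '[{"claw":0.5,"linear":[0,0,-0.5],"delta_rot":[0,0,0]},{"claw":0.5,"linear":[0,0,-1.5],"delta_rot":[0,1,0]},{"claw":0.5,"linear":[0,-1.5,-2.5],"delta_rot":[0,2.5,0]},{"claw":0.5,"linear":[-0.8,-4.5,-3.5],"delta_rot":[0,2.5,0]},{"claw":0.5,"linear":[-1.6,-7,-5],"delta_rot":[0,2.5,0]}]'
python3 -m inch '[{"claw":0.5,"linear":[0,0,-1],"delta_rot":[0,0,0]},{"claw":0.5,"linear":[0,0,-1],"delta_rot":[0,0,0]},{"claw":0.5,"linear":[0,0,-1],"delta_rot":[0,0,0]},{"claw":0.5,"linear":[0,0,-1],"delta_rot":[0,0,0]},{"claw":0.5,"linear":[0,0,-1],"delta_rot":[0,0,0]}]'
python3 - <<'E'
from ln import *
s=r.read_state();im=snapshot("wrist")[:,:,::-1];cv2.imwrite("pics/w8.png",im);pickle.dump(s,open("s8.pkl","wb"))
t=snapshot("top")[:,:,::-1];cv2.imwrite("pics/top8.png",cv2.resize(t[165:270,225:375],None,fx=5,fy=5,interpolation=2))
E
python3 go.py 570.2 199.1 22 171.3
```

```text
t: 8.3
position: [565.1, 175.1, 91.4]
tool_rot: [[-0.988, 0.001, -0.152], [0.152, -0.001, -0.988], [-0.001, -1.0, 0.0]]
force: [1.8, -0.9, 0.1]
opening: 0.506
t: 8.8
position: [565.7, 184.0, 89.3]
tool_rot: [[-0.988, -0.001, -0.152], [0.152, -0.001, -0.988], [0.001, -1.0, 0.001]]
force: [-0.4, -1.1, 0.4]
opening: 0.501
8.9 p [566.2 184.1  89.9] head 171.26 op 0.498 F [ 0.2 -0.5 -0.4]
lin cm [-0.17  6.79 -1.54] rot [-0.04 -0.04 -0.01] q [ 0.2   0.24  0.04  1.36 -0.   -1.22]
```

View pics/w8.png

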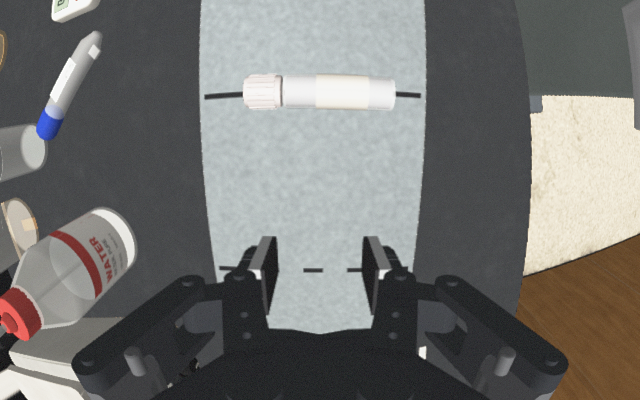

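View pics/top8.png

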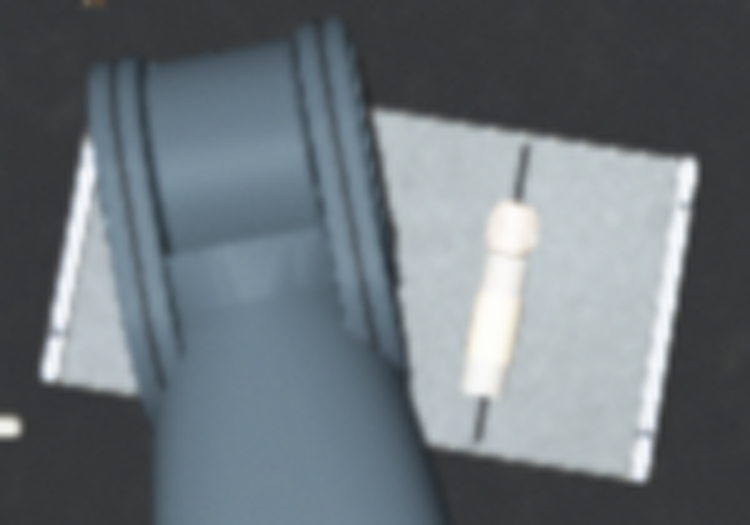

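```bash
python3 - <<'E'
from ln import *
im=cv2.imread("pics/w8.png")
cv2.imwrite("pics/w8c.png",cv2.resize(im[65:120,195:430],None,fx=3.4,fy=8,interpolation=2))
t=cv2.imread("pics/top8.png")
E
```

```text
(no output)
```

View pics/w8c.png

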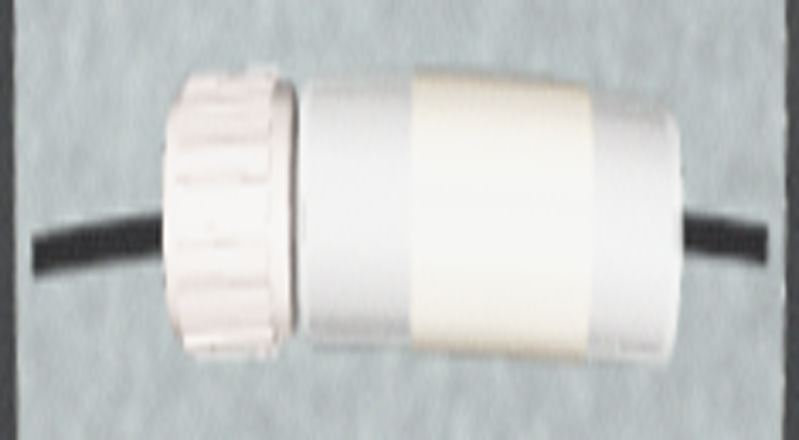

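```bash
python3 - <<'E'
from fit import *
s=pickle.load(open("s8.pkl","rb"))
k=(195,65,3.4,8)
fit(s,crop([[95,244],[730,239]],*k),crop([[230,70,357],[350,77,345],[500,75,353],[640,92,361]],*k))
fit(s,crop([[95,244],[730,239]],*k),crop([[230,70,357],[640,92,361]],*k))
f=lambda a:(np.array(a,float)+.5)/5-.5+[225,165]
L=back("top",f([[526,147],[479,440]]),8)[:,:2];T=back("top",f([[514,203],[481,395]]),20)[:,:2]
d=L[0]-L[1];d/=np.linalg.norm(d);n=np.array([-d[1],d[0]]);print((T-L.mean(0))@n)
E
```

```text
line ang -8.7 tube off 0.21 skew deg -0.68 resid [ 0.8 -0.5 -0.8  0.5 -0.1 -0.  -0.3  0.5] tcp off 82.84
line ang -8.7 tube off 0.13 skew deg -0.7 resid [ 0.7 -0.7 -0.4  0.4] tcp off 82.84
[1.42971788 2.54626348]
```

```bash
python3 - <<'E'
from h import *
f=lambda a:(np.array(a,float)+.5)/5-.5+[225,165]
im=snapshot("top")[:,:,::-1]
cv2.imwrite("pics/top9.png",cv2.resize(im[190:256,310:345],None,fx=12,fy=9,interpolation=2))
L=back("top",f([[526,147],[479,440]]),8)[:,:2]
d=L[0]-L[1];d/=np.linalg.norm(d);n=np.array([-d[1],d[0]])
for o in (0,):
  for a in (35,-35,-44):
    c=np.r_[L.mean(0)+d*(a-5),20];q=proj("top",[c+12*np.r_[n*np.cos(t),np.sin(t)] for t in np.linspace(0,6.3,90)])
    print(a,q[:,0].min().round(2),q[:,0].max().round(2),q[:,1].mean().round(2))
E
```

```text
35 322.41 331.47 211.51
-35 318.13 327.24 238.01
-44 317.58 326.7 241.44
```

View pics/top9.png

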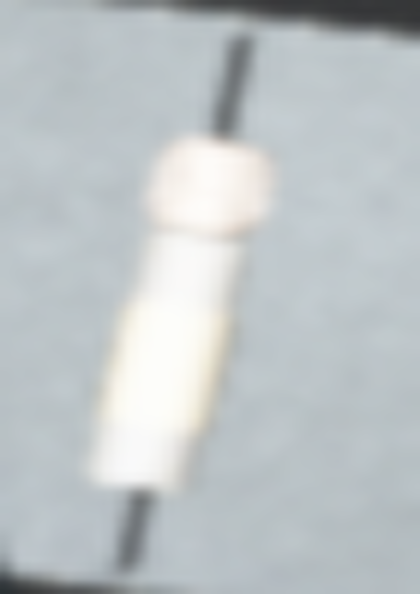

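```bash
python3 -c "
from station import r
print(r.job_done())"
```

```text
the job is handed in; nothing more can be done
None
```

The tube is lying on the unbroken black line. I pushed it sideways with two fingertips for about 60 mm in slow steps, then gave it two small nudges. After that I backed the gripper away and raised it clear, and handed in at about 9 s. The tube was never pinched or lifted.

- **Position:** the last wrist-camera checks put the tube axis 0.2–0.3 mm from the middle of the line, with the same result before and after I retreated, so it was lying still.
- **Angle:** the tube is about 0.7° off the line, and the two nudges meant to square it up hardly changed that. That moves each end about 0.6 mm sideways, and I left it because the error is small.
- **Disagreement:** in the coarser top view a first reading put the tube about 2 mm off. A closer reading of the edges gave about 0.6 mm off and 1.3° of skew. I trusted the wrist camera, which sees finer detail.
- **Along the line:** the tube sits about 5 mm off the line's midpoint lengthways, as it did at the start. Sideways rolling does not change that.
- **Other objects:** measured force on the tool stayed around 2 N or less in every reading. I did not compare the other objects' positions afterwards, but the arm did not come near them.

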